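# Unlatch and slide the cover off a sediment sample tray

## Robot

A 6-joint arm with a two-finger parallel gripper is mounted at the origin on the work surface. World frame = base frame: x ahead of the robot, y to its left, z up, the work surface at z = 0. Lengths are in m, angles in rad, forces in N, time in s.
With the tool pointing down it reaches from about 0.35 to 0.775 m from the base axis. Payload 5.5 kg.
Tool frame: the origin (TCP) lies at the very end of the fingers, on their centre line; the grasp point (between the pads) lies 19 mm behind it; x points along the fingers, y is the direction in which the jaws open and shut, and the axes are right-handed (so a half turn about x gives the same grasp; the last joint's range is limited). The gripper opens to 85 mm and grips with 20 to 120 N. Pads are 22 mm wide; open, the fingers measure 114 mm over their backs; the gripper's body (76 mm by 85 mm) begins 54 mm behind the grasp point. The pads swing forward as they close: fully open they stand 13 mm farther back than shut.
Start: joints at [-1.273, 0.313, 0.046, 1.304, 0, 1.431], TCP at [0.244, -0.521, 0.231] pointing down, gripper open.
Joint ranges: [-2.76, 2.76], [-0.86, 1.69], [-1.03, 1.26], [-2.2, 2.34], [-1.47, 1.5], [-3.14, 3.14]. Speed limits (rad/s): [2.57, 2.57, 3.14, 3.14, 3.14, 3.14].

## Interface

Orientations are given as a unit quaternion [w, x, y, z].
In Python, from workcell import readout, cams, env, finder gives the robot as it stands.
- The arm moves only by the tool drive_tool, never from a script. Its argument "moves" is a list that holds one entry, the list of rows, each a list of 7 numbers: the shift along the tool's x, y, z in m, then the turn, a rotation vector about the tool's x, y, z in rad, then the closure in counts, from 0 (fully open) to 255 (shut). A call has exactly 5 rows; each row is the pose to reach, as a shift and turn from the pose measured when the call began, along the tool's axes at that moment; what a row does not reach only later rows make up. A row lasts 1/8 s, in which the tool goes at most 62.5 mm and 10.7 degrees, less where a joint would pass 70% of its speed; a pose out of reach is approached as far as the arm can. A call with a gripper value outside its range is refused whole. The fingers move at their own pace and stop on an object; "squeeze" is the grip in N (left out, the last holds). Time passes only in rows, so rows that repeat a pose let the fingers close, or fill a call up. It gives the time, the measured TCP pose, the force and the opening at its end, in the units of the state.
- readout.get_state(): the state, without advancing time (a new reading comes with each control period).
- cams.read_camera(name): name is "side" or "top" or "wrist"; returns the picture (420x560x3 uint8, blue, green, red); there is no depth.
- cams.camera_params(name): a dict with "mtx" (3x3 intrinsics, pixels), "R" (3x3) and "t" (3): a world point X has camera coordinates R X + t; the wrist camera has in their place "mount" (4x4, takes a point from camera to tool coordinates, whose origin is the TCP and whose axes are the tool frame's). Camera axes: x right, y down, z forward; pixel columns grow to the right and rows downward; lengths in m; the calibration is good to about 2 mm. A picture is of the moment at which its call begins: read the wrist's pose just before it. camera_params takes no time and is no camera call.
- env.hand_in(): hands the job in, once; it reports no verdict.
Trained networks look in the newest picture that a camera, given by its name, has taken for a name from the list of things; names that differ only in an ending like _2 or _b are one class to them, and where a whole thing is asked for, a point or a joint stands for the part that bears it (a point fixed in the world has none). Each returns a list of dicts, best first, with "conf" (0 to 1); they miss things now and then, are a little off and sometimes report something else, mostly with a low value. They report only what shows in the picture. A call takes as long as a camera call. They do not tell look-alikes from the thing itself.
- finder.regions_of(camera, name): "pixels" (420x560 bool, what is visible of it) and "point" ([column, row] in pixels, amid what is visible of it).
The state is a dict: "clock": time; "joint_pos": joint angles; "qvel": joint speeds; "tau": joint torques, N m; "tcp_pos": TCP position; "orientation": TCP orientation; "wrist_force": force on the tool from outside, world axes, zero at the start; "ft_torque": the same for the moment, N m; "finger_gap": finger opening in m.
Only numpy, scipy, OpenCV 4.12 (cv2) and the standard library are available. Lean on these libraries where they do the work, as an engineer would, in place of code of your own. Each camera call takes 0.05 s, during which the arm holds its last target.

## Task

Press down the orange snap tab at the side of the sample tray so that its hook lets go of the white cover, then push the cover along its rails, without lifting it or shoving it hard, until it is completely off the sample compartment and rests flat on the grey parking shelf. Leave everything else where it is, and finish with the robot clear.

Things in the scene. Friction and masses are not known exactly. Their poses are not given: they have to be found in the camera images.
- tray: Fixed aluminium tray, base plate 290 x 400 x 6 mm. Origin on the table under its middle; y runs along the rails, x across, z up. Sample compartment (mud, blue cubes): y -165 to -25 mm. Grey parking shelf: y -25 to +182, then an end stop, top at z 50. Rails carry the cover's underside at z 34 all along; 40 mm side guides and 50 mm high keepers over its edges hold it loosely down on the compartment.
- plunger_housing (a point): Middle of the top of the small black housing behind the cover (30 x 20 mm, 44 mm above the table, centre at y -188 mm in the tray's frame). Its spring plunger moves the cover 12 mm along the tray's +y by itself when the hook lets go, so that it cannot latch again.
- cover: Loose white cover 96 (x) x 130 (y) x 10 mm, 90 to 180 g, axes as the tray's, origin under its centre. Latched at y -95, z 34 mm in the tray's frame; slides along the tray's +y with 1 to 5 N. Wholly off the compartment once its origin is past y +40; meets the end stop at y +117. An ear at its +x side stands behind the tab's hook.
- cover_rib (a point): Middle of the top edge of the blue thumb rib on the cover: 60 mm long across the rails, 8 mm thick, standing 20 mm above the cover's top face. Push its -y face towards the tray's +y; behind it (-y) the flat cover top extends 40 mm.
- tab_ridge (a point): Middle of the top of the rounded orange ridge at the outer (+x) end of the snap tab, 44 mm long along the tray's y, 12 mm wide; at rest at x +130, y -46, z 76 mm in the tray's frame. Press here, straight down. The rest of the tab is 21 mm lower; its pivot is 40 mm inward (-x) of the ridge, its hook 71 mm inward.
- tab (a joint): Angle of the orange tab, rad: 0 at rest, 0.42 fully pressed against its stop (ridge 19 mm lower). The hook lets go at 0.2 to 0.3 (ridge 9 to 13 mm down). Pressing takes 2 to 6 N before the stop; a spring returns the tab when let go (it rests on the cover's ear while that is under the hook).
- cube_a: Loose pale-blue sample cube, 22 mm, standing on the tray's base plate on the robot's side; origin under its centre. Bystander.
- cube_b: Second loose pale-blue sample cube, 22 mm, on the same base plate. Bystander.
- vial: Small glass jar with green cap, 28 mm across, 50 mm high, on the tray's base plate on the robot's side; origin under its centre. Bystander.
- beaker: Clear beaker, 70 mm across, 90 mm high, on the table; origin under its centre. Bystander.
- roll: Upright paper roll, 90 mm across, 200 mm high; origin under its centre. Bystander.
- wash_bottle: White bottle with blue cap, 64 mm across, 160 mm high; origin under its centre. Bystander.
- marker: White marker pen with black cap, 130 x 15 x 15 mm, lying along its own x; origin under its centre. Bystander.
Things that resemble listed ones, but are neither listed nor needed, are in the scene too. What is shaped like the roll but red or turquoise is not meant. What is shaped like the cover but red is not meant.

How it is judged:
By the outcome, as a careful person would: the job done as asked, in the order asked, and still so for the second after the job is handed in, with the robot touching nothing.
It also fails if it takes over 43 s, if anything falls off the work surface, if the arm or the gripper's body presses on something with over 40 N, if the wrist force passes 120 N, or if a joint passes its speed limit or range.

## Working session

There is one attempt and no reset: what is moved stays moved. The work goes in short steps, Python scripts to look and compute and a tool call to move; the robot and the scene stay as the last step left them, time stands still between calls to the robot, and variables do not carry over. Pictures are saved under pics/ and viewed, and the job is handed in when it is done.

Besides the shell and the picture viewer there is one more tool, called after "Request:" as name([rows], argument=value, ...), one row to a line, values as JSON. drive_tool: Moves the arm, as the interface text tells. Its arguments: {"type":"object","properties":{"moves":{"type":"array"},"squeeze":{"type":"number"}},"required":["moves"]}

```bash
ls; mkdir -p pics
python3 - <<'E'
from workcell import readout,cams
import cv2
print(readout.get_state())
for n in ("side","top"):
    im=cams.read_camera(n); cv2.imwrite(f"pics/{n}0.png",im)
    print(n,cams.camera_params(n))
print(cams.camera_params("wrist"))
E
```

```text
pics
{'clock': 0.0, 'joint_pos': array([-1.27257719e+00,  3.14009221e-01,  4.49753026e-02,  1.30360491e+00,
       -1.33933278e-05,  1.43120889e+00]), 'qvel': array([ 3.86251526e-04, -9.84619973e-04,  1.04583652e-04,  2.52631461e-03,
       -3.00258132e-04,  9.42419203e-05]), 'tau': array([-2.94124229e-04, -4.80620813e+01,  2.98535693e+01,  1.92209333e-02,
       -1.30292797e-04, -2.12434333e-05]), 'tcp_pos': array([ 0.24361469, -0.52027325,  0.23040236]), 'orientation': array([-0.15290569, -0.6901759 , -0.15420369,  0.69028856]), 'wrist_force': array([ 0.88611476,  0.20014615, -0.41055963]), 'ft_torque': array([-0.05154561,  0.01913977,  0.01373328]), 'finger_gap': 0.08564466420777897}
side {'mtx': array([[509.67900543,   0.        , 278.65001687],
       [  0.        , 509.67900543, 214.18630056],
       [  0.        ,   0.        ,   1.        ]]), 'R': array([[ 0.99744719, -0.07132966, -0.00334309],
       [-0.0425376 , -0.55592249, -0.83014501],
       [ 0.05735546,  0.82816802, -0.55753752]]), 't': array([-0.4692938 ,  0.10021831,  1.6251488 ])}
top {'mtx': array([[404.13449567
[... 185 characters left out ...]
56237985e-03],
       [-9.98538801e-01,  1.64702549e-02, -5.14683719e-02],
       [ 5.14871102e-02,  7.15419392e-04, -9.98673403e-01]]), 't': array([0.00530508, 0.46407379, 1.12908441])}
{'mtx': array([[328.1433331 ,   0.        , 277.80251365],
       [  0.        , 328.1433331 , 211.86230038],
       [  0.        ,   0.        ,   1.        ]]), 'mount': array([[-1.02370262e-03, -3.02814936e-01,  9.53048827e-01,
        -1.43524813e-01],
       [ 9.99999417e-01, -6.37010572e-04,  8.71734673e-04,
        -5.88487861e-04],
       [ 3.43127900e-04,  9.53049164e-01,  3.02815411e-01,
        -7.74675393e-02],
       [ 0.00000000e+00,  0.00000000e+00,  0.00000000e+00,
         1.00000000e+00]])}
```

View pics/top0.png

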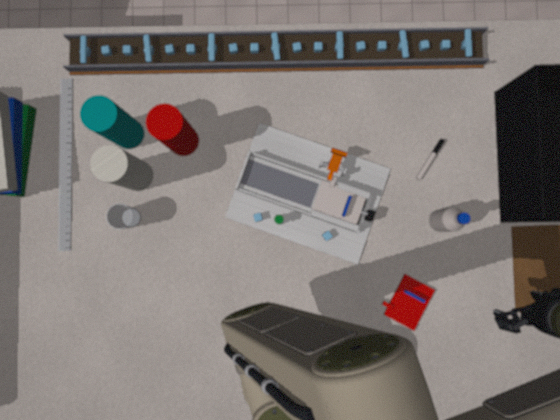

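View pics/side0.png

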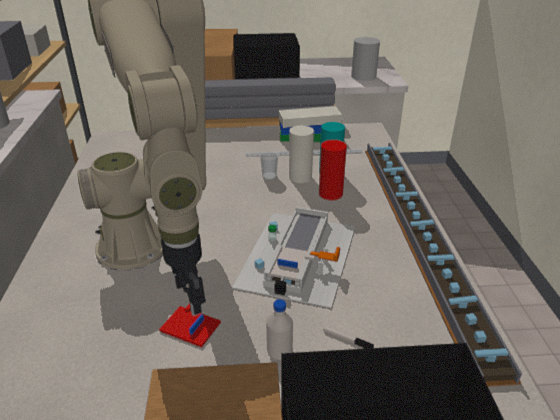

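Run:
```python
from workcell import cams,finder
import cv2,numpy as np
for n in ("top","side"):
    im=cams.read_camera(n)
    ov=im.copy()
    for name in ("tray","plunger_housing","cover","cover_rib","tab_ridge","cube_a","vial"):
        for d in finder.regions_of(n,name)[:3]:
            m=d["pixels"]; ys,xs=np.nonzero(m)
            print(n,name,round(d["conf"],2),np.round(d["point"],1),m.sum(),xs.min(),xs.max(),ys.min(),ys.max(),"mean",xs.mean().round(1),ys.mean().round(1))
            if name=="tray":
                np.save(f"tray_{n}.npy",m)
    c=im[105:280,205:410] if n=="top" else im[190:320,220:370]
    cv2.imwrite(f"pics/{n}_crop.png",cv2.resize(c,None,fx=3.8,fy=3.4 if n=="top" else 3.8,interpolation=cv2.INTER_CUBIC) if 0 else cv2.resize(c,None,fx=3.4,fy=3.4,interpolation=cv2.INTER_CUBIC))
```

```text
top tray 0.84 [298.5 185.2] 12301 227 389 124 262 mean 304.6 190.6
top plunger_housing 0.63 [301.  187.8] 12535 226 390 124 262 mean 304.7 190.8
top plunger_housing 0.41 [120.2 168.5] 2036 91 153 144 190 mean 121.1 167.6
top plunger_housing 0.32 [329.6 235.3] 66 323 331 231 239 mean 327.1 234.8
top cover 0.94 [336.6 200.7] 1410 313 365 176 223 mean 338.0 201.6
top cover 0.87 [410.3 301. ] 1595 383 433 274 328 mean 408.5 301.3
top cover_rib 0.78 [337.4 204.7] 1435 313 365 177 224 mean 338.9 201.9
top cover_rib 0.69 [409.4 303.3] 1682 384 434 274 329 mean 409.1 301.4
top tab_ridge 0.8 [337.1 159.8] 321 328 346 147 179 mean 335.0 161.1
top cube_a 0.48 [254.5 214.2] 46 254 261 213 220 mean 257.8 216.4
top cube_a 0.48 [328.7 231.3] 61 323 331 231 239 mean 326.8 235.0
top vial 0.46 [276.5 220.7] 77 275 283 214 223 mean 279.1 218.5
side tray 0.76 [302.7 259.6] 7043 232 354 208 308 mean 299.7 258.4
side tray 0.45 [346.4 337. ] 317 323 372 326 348 mean 346.6 337.4
side tray 0.35 [299.  155.1] 1348 289 314 126 183 mean 300.8 153.9
side plunger_housing 0.71 [303.  259.2] 7108 232 353 208 308 mean 299.3 258.5
side cover 0.84 [190.5 325.8] 1482 159 220 305 347 mean 190.2 326.7
side cover 0.8 [287.1 263. ] 917 267 314 247 280 mean 288.7 263.2
side cover_rib 0.81 [188.4 326.4] 1427 159 220 306 346 mean 189.6 326.6
side cover_rib 0.76 [291.5 263.6] 816 270 311 247 280 mean 288.6 263.2
side cover_rib 0.37 [269.  234.2] 116 268 276 225 240 mean 271.9 232.3
side tab_ridge 0.73 [330.4 254.8] 235 311 339 248 261 mean 327.3 255.1
side cube_a 0.42 [259.4 262.9] 70 254 263 259 268 mean 258.7 263.4
```

View pics/top_crop.png

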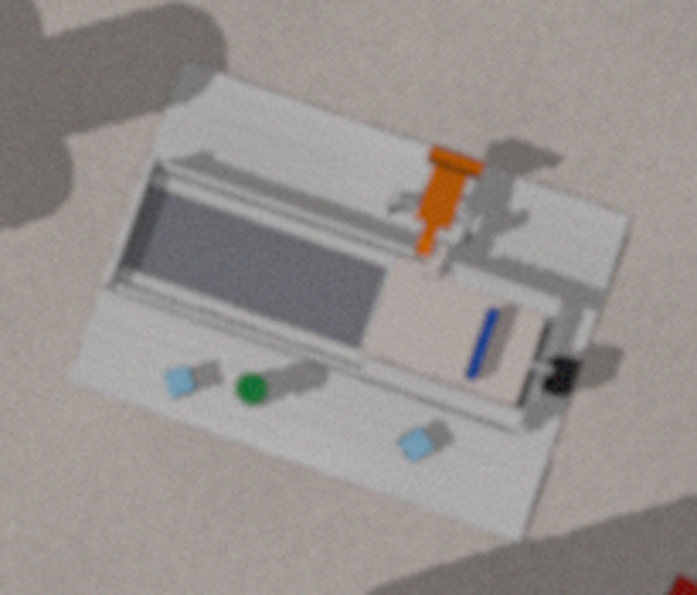

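View pics/side_crop.png

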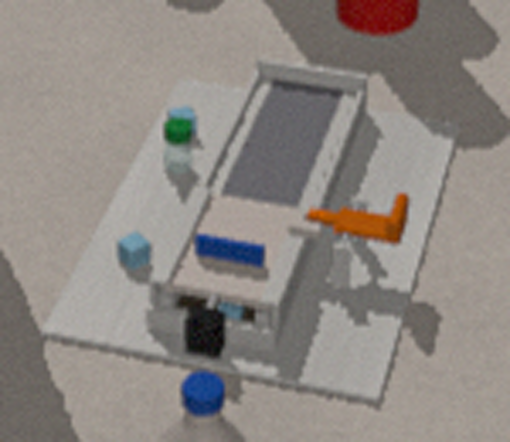

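```bash
cat > h.py <<'E'
import numpy as np,cv2
from workcell import cams
P={n:cams.camera_params(n) for n in("top","side")}
def proj(n,X):
    p=P[n]; c=np.atleast_2d(X)@p["R"].T+p["t"]; u=c@p["mtx"].T
    return u[:,:2]/u[:,2:]
def pix2z(n,uv,z):
    p=P[n]; d=p["R"].T@np.linalg.solve(p["mtx"],[uv[0],uv[1],1]); o=-p["R"].T@p["t"]
    return o+d*(z-o[2])/d[2]
def T(pose,L):
    x,y,a=pose; L=np.atleast_2d(np.array(L,float)); c,s=np.cos(a),np.sin(a)
    return np.c_[x+c*L[:,0]-s*L[:,1],y+s*L[:,0]+c*L[:,1],L[:,2]]
E
python3 - <<'E'
from h import *
from scipy.optimize import least_squares
C=np.array([[145,200,6],[-145,200,6],[-145,-200,6],[145,-200,6]])/1000
# quad corners in mask: line fits via minAreaRect / approx
obs={}
for n in("top","side"):
    m=np.load(f"tray_{n}.npy").astype(np.uint8)
    cs,_=cv2.findContours(m,0,2); c=max(cs,key=cv2.contourArea); h=cv2.convexHull(c)
    q=cv2.approxPolyN(h,4,ensure_convex=True) if hasattr(cv2,'approxPolyN') else cv2.approxPolyDP(h,8,True)
    print(n,q.reshape(-1,2)); obs[n]=q.reshape(-1,2).astype(float)
p0=[*pix2z("top",(308,193),0)[:2],-0.34]; print(p0)
def res(p,ns):
    r=[]
    for n in ns:
        u=proj(n,T(p,C)); 
        d=np.linalg.norm(u[:,None]-obs[n][None],axis=2)
        j=d.argmin(1); r.append((u-obs[n][j]).ravel())
    return np.concatenate(r)
for ns in (["top"],["side"],["top","side"]):
    s=least_squares(res,p0,args=(ns,),loss="soft_l1"); print(ns,s.x,np.round(res(s.x,ns),1))
E
```

```text
top [[391 166]
 [358 264]
 [223 216]
 [259 122]]
side [[314 126]
 [312 181]
 [289 186]
 [289 126]]
[np.float64(0.5205530369729526), np.float64(-0.08843780695744696), -0.34]
['top'] [ 0.52371615 -0.08741192 -0.355445  ] [-0.4 -0.8  1.4  0.4 -0.2 -0.5 -0.3  1.2]
['side'] [ 0.60027339  0.60552195 -0.50619075] [ 32.8  12.6  -1.9   1.3 -42.4 -21.2   1.4  -1.2]
['top', 'side'] [ 0.52372582 -0.08348014 -0.35826092] [-1.600e+00 -9.000e-01 -1.000e-01  1.000e-01 -1.800e+00 -4.000e-01
 -1.600e+00  1.400e+00  4.270e+01  4.360e+01 -1.710e+01  2.530e+01
 -5.810e+01  9.950e+01  1.860e+01  1.245e+02]
```

Run:
```python
from h import *
from scipy.optimize import least_squares
L=np.array([[145,200,6],[-145,200,6],[-145,-200,6],[145,-200,6],[130,-46,76],[0,-116,64],[0,-188,44]])/1000
top=np.array([[262,124],[72/3.4+205,380/3.4+105],[520/3.4+205,540/3.4+105],[630/3.4+205,215/3.4+105],[339.4,152.1],[347,205.9],[370.3,215.3]])
side=np.array([[353.8,231.2],[274.4,214.1],[233.2,287.6],[331.8,309.1],[338.2,249.7],[288,261.5],[280.6,283.5]])
obs={"top":top,"side":side}
def res(p,ns): return np.concatenate([(proj(n,T(p,L))-obs[n]).ravel() for n in ns])
for ns in (["top"],["side"],["top","side"]):
    s=least_squares(res,[.52,-.088,-.355],args=(ns,),loss="soft_l1"); print(ns,s.x.round(4)); print(np.round(res(s.x,ns),1).reshape(-1,2).tolist())
p=s.x
np.save("tray.npy",p)
for k,q in zip(["ridge","rib","housing"],T(p,L[4:])): print(k,q.round(4),np.hypot(*q[:2]).round(3))
for n in("top","side"):
    im=cams.read_camera(n); im=cv2.resize(im,None,fx=4,fy=4,interpolation=2)
    for u in proj(n,T(p,L)): cv2.drawMarker(im,tuple(int(v) for v in (u+.5)*4),(0,0,255),0,16,1)
    c=im[440:1080,860:1600] if n=="top" else im[800:1280,880:1480]
    cv2.imwrite(f"pics/{n}_fit.png",c[:600])
```

```text
['top'] [ 0.5188 -0.0853 -0.3571]
[[-4.0, -1.2], [-2.6, 1.2], [-0.9, 1.5], [-0.3, 0.8], [1.7, -1.0], [2.2, -0.3], [2.4, -0.5]]
['side'] [ 0.5256 -0.0923 -0.364 ]
[[2.2, -5.0], [-1.4, -1.6], [-1.9, -0.3], [-0.5, -1.2], [0.3, 3.1], [0.4, 1.2], [0.7, 0.7]]
['top', 'side'] [ 0.522  -0.0878 -0.356 ]
[[-3.2, -2.2], [-1.7, 0.1], [0.0, 0.3], [0.5, -0.4], [2.5, -2.3], [3.1, -1.6], [3.3, -1.7], [0.5, -6.0], [-3.1, -2.1], [-2.8, -1.0], [-1.4, -2.5], [-1.0, 2.0], [-0.6, 0.3], [-0.2, -0.2]]
ridge [ 0.6278 -0.1762  0.076 ] 0.652
rib [ 0.4816 -0.1965  0.064 ] 0.52
housing [ 0.4565 -0.264   0.044 ] 0.527
```

View pics/top_fit.png

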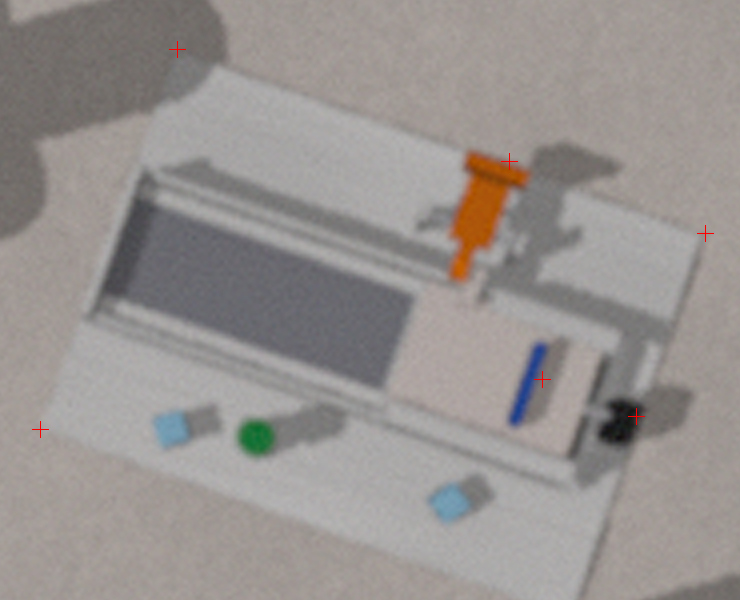

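View pics/side_fit.png

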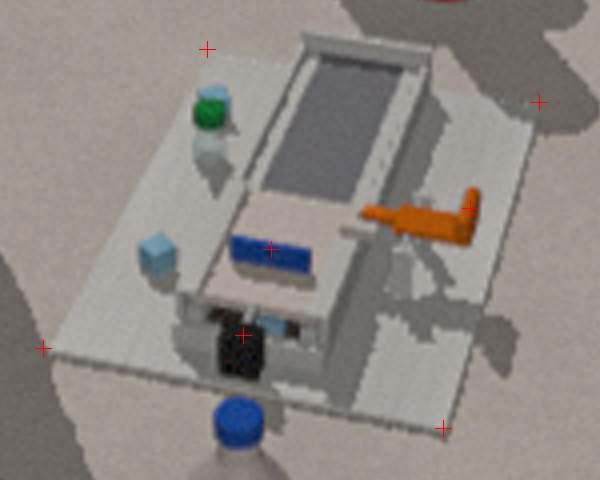

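```bash
cat >> h.py <<'E'
from scipy.spatial.transform import Rotation as Ro
from workcell import readout
def cur():
    s=readout.get_state(); q=np.array(s["orientation"]); return np.array(s["tcp_pos"]),Ro.from_quat(q,scalar_first=True),s
def toolR(yaw): # tool x down, tool z = tray +y, tool y = -tray x
    c,s=np.cos(yaw),np.sin(yaw)
    return Ro.from_matrix(np.array([[0,-c,-s],[0,-s,c],[-1,0,0]],float))
def rel(pos,R):
    p,Rc,s=cur(); return Rc.inv().apply(np.array(pos)-p).round(4),(Rc.inv()*R).as_rotvec().round(3)
def go(tray,L,ang=None):
    t=T(tray,L)[0]; d,r=rel(t,toolR(tray[2]) if ang is None else toolR(ang)); print("target",t.round(4),"shift",d,"rot",r,np.degrees(np.linalg.norm(r)).round(1))
def wproj(X,p,Rc):
    w=cams.camera_params("wrist"); M=w["mount"]
    t=Rc.inv().apply(np.atleast_2d(X)-p); c=(t-M[:3,3])@M[:3,:3]; u=c@w["mtx"].T; return u[:,:2]/u[:,2:]
def wray(uv,z,p,Rc):
    w=cams.camera_params("wrist"); M=w["mount"]
    d=Rc.apply(M[:3,:3]@np.linalg.solve(w["mtx"],[uv[0],uv[1],1])); o=p+Rc.apply(M[:3,3]); return o+d*(z-o[2])/d[2]
E
python3 - <<'E'
from h import *
p,R,s=cur(); print(s["clock"],R.as_matrix().round(2))
tr=np.load("tray.npy"); go(tr,[.065,-.138,.225])
print("bottle",pix2z("top",(460,218),0.16))
E
```

```text
1.0 [[ 0.    0.42 -0.91]
 [-0.   -0.91 -0.42]
 [-1.    0.    0.  ]]
target [ 0.5348 -0.2398  0.225 ] shift [ 0.0063 -0.1311 -0.3828] rot [ 2.365 -0.    -0.   ] 135.5
bottle [ 0.43680822 -0.44815136  0.16      ]
```

```bash
cat >> h.py <<'E'
def toolR(yaw): # half turn: tool x down, tool z = tray -y, tool y = +tray x
    c,s=np.cos(yaw),np.sin(yaw)
    return Ro.from_matrix(np.array([[0,c,s],[0,s,-c],[-1,0,0]],float))
E
python3 - <<'E'
from h import *
tr=np.load("tray.npy"); go(tr,[.065,-.082,.225])
E
```

```text
target [ 0.5544 -0.1873  0.225 ] shift [ 0.0063 -0.1704 -0.4227] rot [-0.777  0.    -0.   ] 44.5
```

Request:
drive_tool([
  [[0,-0.024,-0.058,-0.11,0,0,255],[0,-0.048,-0.116,-0.22,0,0,255],[0,-0.07,-0.174,-0.33,0,0,255],[0.002,-0.094,-0.23,-0.44,0,0,255],[0.002,-0.118,-0.29,-0.55,0,0,255]],
])

```text
clock: 1.62
tcp_pos: [0.456, -0.291, 0.2294]
orientation: [0.336, 0.622, 0.336, -0.622]
wrist_force: [0.8, -0.7, 0.1]
finger_gap: 0.0003
```

Run:
```python
from h import *
tr=np.load("tray.npy"); print(cur()[0],cur()[2]["clock"],cur()[2]["finger_gap"]);go(tr,[.065,-.082,.225])
```

```text
[ 0.45601264 -0.29102764  0.22942494] 1.625 0.00030743364215881177
target [ 0.5544 -0.1873  0.225 ] shift [ 0.0044  0.0254 -0.1407] rot [-0.224  0.    -0.001] 12.8
```

Request:
drive_tool([
  [[0.001,0.009,-0.047,-0.075,0,0,255],[0.003,0.017,-0.094,-0.15,0,0,255],[0.004,0.025,-0.141,-0.224,0,0,255],[0.004,0.025,-0.141,-0.224,0,0,255],[0.004,0.025,-0.141,-0.224,0,0,255]],
])

```text
clock: 2.25
tcp_pos: [0.5539, -0.1868, 0.2252]
orientation: [-0.404, -0.58, -0.403, 0.581]
wrist_force: [-0.4, -0.7, 0.6]
finger_gap: -0.0004
```

Run:
```python
from h import *
from workcell import finder
p,R,s=cur(); print(p,s["clock"],R.as_matrix().round(3)[:,2],np.abs(s["qvel"]).max())
im=cams.read_camera("wrist"); cv2.imwrite("pics/w1.png",im); np.savez("w1.npz",p=p,q=R.as_quat())
tr=np.load("tray.npy")
L=np.array([[130,-46,76],[0,-116,64],[0,-188,44],[145,-200,6],[-145,-200,6]])/1000
print(wproj(T(tr,L),p,R).round(1))
for n in("tab_ridge","cover_rib","plunger_housing","cover"):
  for d in finder.regions_of("wrist",n)[:2]: 
    m=d["pixels"];ys,xs=np.nonzero(m);print(n,round(d["conf"],2),d["point"],m.sum(),xs.min(),xs.max(),ys.min(),ys.max())
```

```text
[ 0.5539243  -0.1867876   0.22524673] 2.25 [-0.348 -0.937  0.001] 0.02497934891672681
[[351.8 157. ]
 [212.9 226.3]
 [220.1 280.8]
 [343.2 273.9]
 [108.3 274. ]]
tab_ridge 0.97 [317.3, 143.9] 2743 261 354 121 170
cover_rib 0.96 [59.4, 359.9] 1793 39 108 339 390
cover_rib 0.88 [214.8, 180.4] 10555 159 275 124 248
plunger_housing 0.86 [231.5, 106.5] 59546 61 362 0 281
cover 0.96 [59.0, 363.0] 1868 38 107 338 390
cover 0.78 [214.4, 179.9] 10464 159 275 125 248
```

View pics/w1.png

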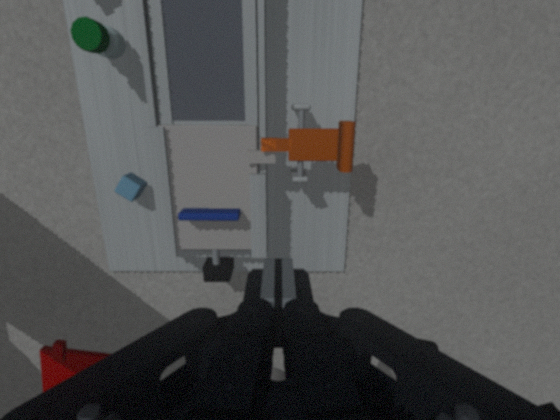

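Run:
```python
import cv2
im=cv2.imread("pics/w1.png")
cv2.imwrite("pics/w1c.png",cv2.resize(im[105:290,150:365],None,fx=3.2,fy=3.2,interpolation=2))
```

```text
(no output)
```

View pics/w1c.png

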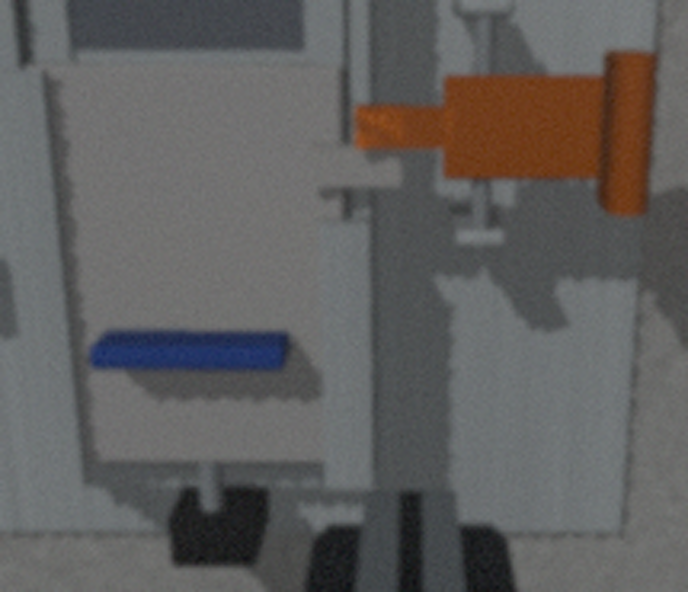

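Run:
```python
from h import *
from scipy.optimize import least_squares
d=np.load("w1.npz"); p,R=d["p"],Ro.from_quat(d["q"])
def c(x,y): return [x/3.2+150,y/3.2+105]
names=["ridge","rib","hous","cov-y","cov+y","plateNR"]
L=np.array([[130,-46,76],[0,-116,64],[0,-188,44],[0,-160,44],[0,-30,44],[145,-200,6]])/1000
ob=np.array([c(632,133),c(187,358),c(218,533),c(207,462),c(195,65),c(625,535)])
wt=np.array([[1,1],[1,1],[1,1],[0,1],[0,1],[1,1]],float)
def res(q): return ((wproj(T(q,L),p,R)-ob)*wt).ravel()
s=least_squares(res,[.525,-.08,-.356],loss="soft_l1"); print(s.x.round(4)); print(dict(zip(names,res(s.x).reshape(-1,2).round(1).tolist())))
top=np.array([[339.4,152.1],[347,205.9],[370.3,215.3]]);sd=np.array([[338.2,249.7],[288,261.5],[280.6,283.5]])
print((proj("top",T(s.x,L[:3]))-top).round(1).tolist(),(proj("side",T(s.x,L[:3]))-sd).round(1).tolist())
def res2(q): return np.r_[res(q),(proj("top",T(q,L[:3]))-top).ravel(),(proj("side",T(q,L[:3]))-sd).ravel()]
s2=least_squares(res2,s.x,loss="soft_l1");print(s2.x.round(4),res2(s2.x).reshape(-1,2).round(1).tolist())
for n,u,z in zip(names,ob,L[:,2]):
    w=wray(u,z,p,R); print(n,w.round(4))
np.save("tray.npy",s.x)
```

```text
[ 0.5224 -0.0776 -0.3554]
{'ridge': [1.5, -0.6], 'rib': [0.7, 0.2], 'hous': [-1.2, 1.6], 'cov-y': [0.0, 0.5], 'cov+y': [-0.0, 0.1], 'plateNR': [-4.1, -5.4]}
[[-1.3, -2.4], [-0.7, -1.7], [-0.4, -1.8]] [[-1.4, -0.2], [-0.8, -1.9], [-0.3, -2.6]]
[ 0.5223 -0.0779 -0.356 ] [[1.5, -0.2], [0.7, 0.5], [-1.3, 1.8], [0.0, 0.7], [-0.0, 0.4], [-4.2, -5.1], [-1.2, -2.3], [-0.6, -1.6], [-0.3, -1.8], [-1.4, -0.1], [-0.8, -1.9], [-0.4, -2.5]]
ridge [ 0.6269 -0.166   0.076 ]
rib [ 0.4815 -0.1859  0.064 ]
hous [ 0.459  -0.2526  0.044 ]
cov-y [ 0.4662 -0.2269  0.044 ]
cov+y [ 0.5151 -0.1069  0.044 ]
plateNR [ 0.5914 -0.3244  0.006 ]
```

Run:
```python
from h import *
tr=np.load("tray.npy"); go(tr,[.130,-.046,.095])
```

```text
target [ 0.6282 -0.166   0.095 ] shift [ 0.1306  0.0622 -0.0466] rot [-0.002  0.    -0.001] 0.1
```

Request:
drive_tool([
  [[0.03,0.021,-0.016,0,0,0,255],[0.065,0.042,-0.031,0,0,0,255],[0.1,0.061,-0.047,0,0,0,255],[0.13,0.061,-0.047,0,0,0,255],[0.13,0.061,-0.047,0,0,0,255]],
])

```text
clock: 3.12
tcp_pos: [0.6249, -0.165, 0.0927]
orientation: [-0.401, -0.58, -0.404, 0.582]
wrist_force: [-0.6, -0.4, 1.0]
finger_gap: -0.0
```

Run:
```python
from h import *
p,R,s=cur(); print(p,s["clock"],s["wrist_force"])
for n in("wrist","side"):
    im=cams.read_camera(n); 
    im=im if n=="wrist" else cv2.resize(im[170:320,220:400],None,fx=4,fy=4,interpolation=2)
    cv2.imwrite(f"pics/{n}2.png",im)
```

```text
[ 0.62486821 -0.16499439  0.09272287] 3.125 [-0.63426274 -0.41742575  0.97650352]
```

View pics/wrist2.png

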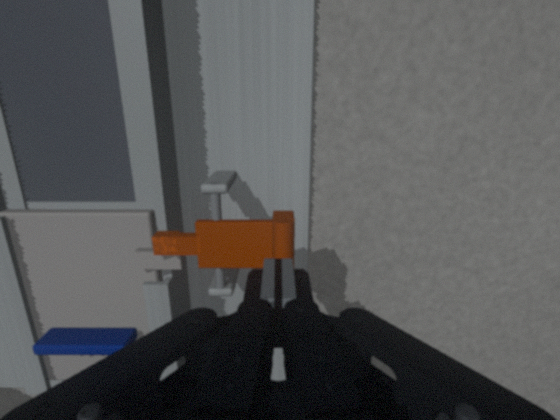

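View pics/side2.png

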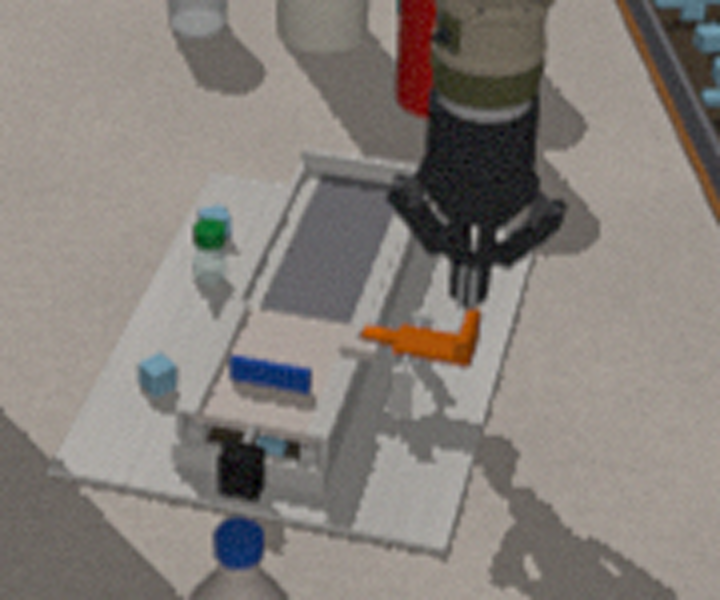

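Request:
drive_tool([
  [[0.008,0.003,0,0,0,0,255],[0.014,0.003,0,0,0,0,255],[0.02,0.003,0,0,0,0,255],[0.025,0.003,0,0,0,0,255],[0.025,0.003,0,0,0,0,255]],
])

```text
clock: 3.85
tcp_pos: [0.6307, -0.1673, 0.0717]
orientation: [0.404, 0.582, 0.402, -0.581]
wrist_force: [0.7, -0.4, 2.0]
finger_gap: 0.0003
```

Run:
```python
from h import *
p,R,s=cur(); print(p,s["clock"],s["wrist_force"])
for n in("wrist","side"):
    im=cams.read_camera(n); 
    im=im if n=="wrist" else cv2.resize(im[170:320,220:400],None,fx=4,fy=4,interpolation=2)
    cv2.imwrite(f"pics/{n}3.png",im)
```

```text
[ 0.63066051 -0.16730855  0.07174901] 3.85 [ 0.73304404 -0.43885994  2.03687945]
```

View pics/wrist3.png

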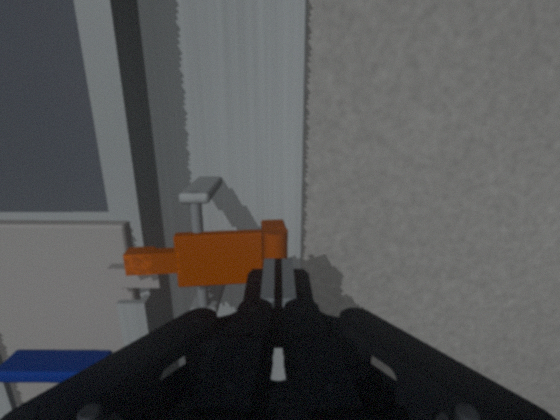

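View pics/side3.png

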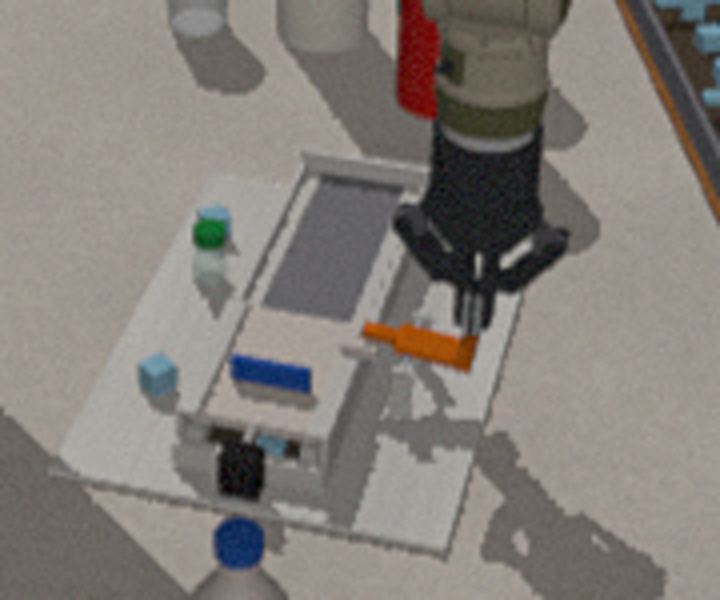

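Request:
drive_tool([
  [[0.003,-0.001,0,0,0,0,255],[0.006,-0.001,0,0,0,0,255],[0.009,-0.002,0,0,0,0,255],[0.012,-0.002,0,0,0,0,255],[0.012,-0.002,0,0,0,0,255]],
])

```text
clock: 4.58
tcp_pos: [0.6277, -0.1661, 0.0591]
orientation: [-0.403, -0.581, -0.403, 0.581]
wrist_force: [-1.4, -0.8, 1.7]
finger_gap: 0.0001
```

Run:
```python
from h import *
p,R,s=cur(); print(p,s["clock"],s["wrist_force"])
for n in("wrist","side"):
    im=cams.read_camera(n); 
    im=im if n=="wrist" else cv2.resize(im[170:320,220:400],None,fx=4,fy=4,interpolation=2)
    cv2.imwrite(f"pics/{n}4.png",im)
```

```text
[ 0.62772357 -0.16612653  0.05910251] 4.575 [-1.43111237 -0.78567147  1.74720904]
```

View pics/wrist4.png

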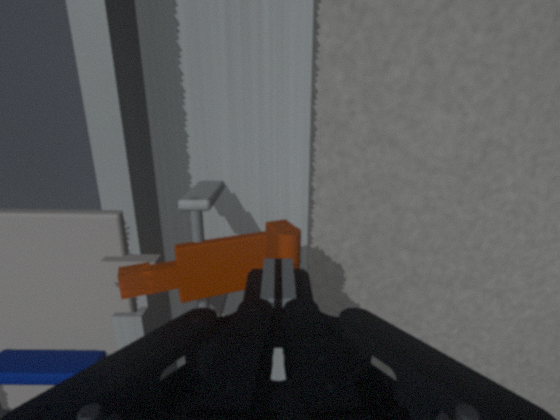

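View pics/side4.png

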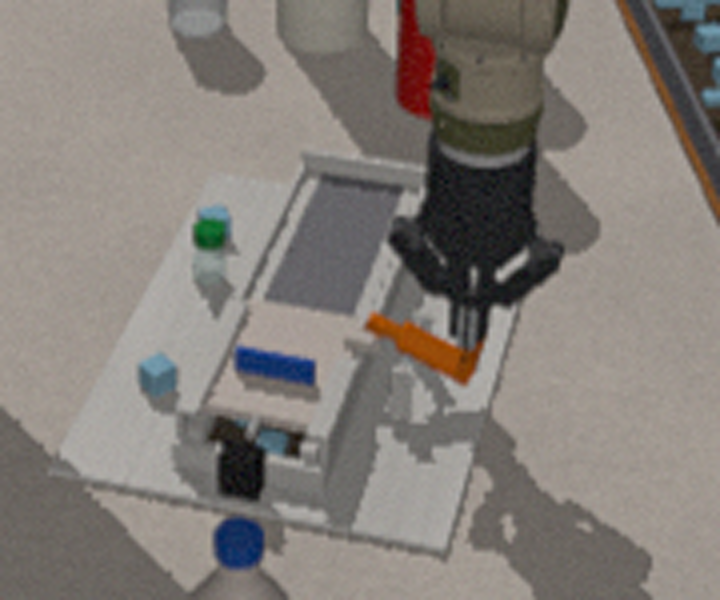

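Request:
drive_tool([
  [[-0.015,0,0,0,0,0,255],[-0.035,0,0,0,0,0,255],[-0.055,0,0,0,0,0,255],[-0.065,0,0,0,0,0,255],[-0.065,0,0,0,0,0,255]],
])

```text
clock: 5.3
tcp_pos: [0.6282, -0.1663, 0.1255]
orientation: [0.403, 0.581, 0.402, -0.581]
wrist_force: [-1.0, -0.0, -1.4]
finger_gap: -0.0001
```

Run:
```python
from h import *
p,R,s=cur(); print(p,s["clock"],s["wrist_force"])
for n in("wrist",):
    im=cams.read_camera(n); 
    cv2.imwrite(f"pics/{n}5.png",im)
im=cams.read_camera("side");cv2.imwrite("pics/side5.png",cv2.resize(im[170:320,220:400],None,fx=4,fy=4,interpolation=2))
tr=np.load("tray.npy"); 
print(wproj(T(tr,[[0,-.104,.064],[.130,-.046,.076]]),p,R))
go(tr,[0,-.132,.12]);go(tr,[0,-.132,.053]);go(tr,[0,-.132+.018,.053])
```

```text
[ 0.62819106 -0.16626237  0.1255019 ] 5.3 [-0.9963735  -0.03202717 -1.37017124]
[[ 97.83246667 305.59304051]
 [278.09973122 236.14510242]]
target [ 0.4764 -0.2014  0.12  ] shift [ 0.004  -0.1288  0.0862] rot [-0.003  0.     0.001] 0.2
target [ 0.4764 -0.2014  0.053 ] shift [ 0.071  -0.1287  0.0861] rot [-0.003  0.     0.001] 0.2
target [ 0.4827 -0.1845  0.053 ] shift [ 0.071  -0.1288  0.0681] rot [-0.003  0.     0.001] 0.2
```

View pics/wrist5.png

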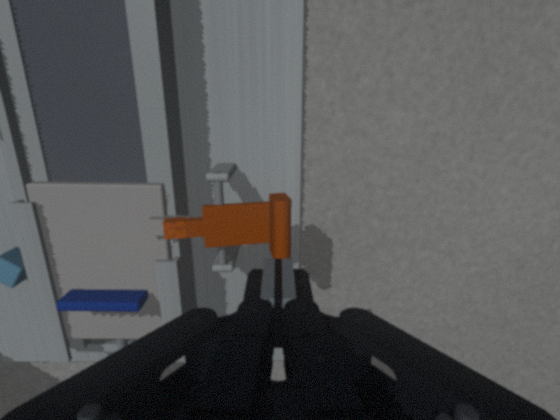

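View pics/side5.png

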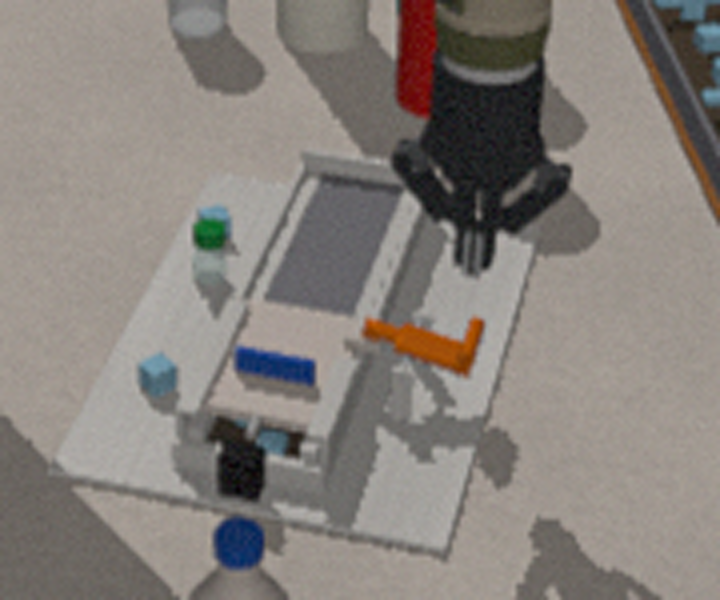

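Request:
drive_tool([
  [[0,-0.043,0.029,0,0,0,255],[0,-0.086,0.058,0,0,0,255],[0.004,-0.128,0.086,0,0,0,255],[0.012,-0.128,0.086,0,0,0,255],[0.022,-0.128,0.086,0,0,0,255]],
])

```text
clock: 6.02
tcp_pos: [0.4775, -0.2018, 0.1015]
orientation: [-0.403, -0.581, -0.403, 0.581]
wrist_force: [0.6, -0.6, 0.5]
finger_gap: 0.0001
```

Run:
```python
from h import *
p,R,s=cur(); print(p,s["clock"],s["wrist_force"])
im=cams.read_camera("wrist"); cv2.imwrite(f"pics/wrist6.png",im)
im=cams.read_camera("side");cv2.imwrite("pics/side6.png",cv2.resize(im[170:320,220:400],None,fx=4,fy=4,interpolation=2))
tr=np.load("tray.npy"); 
print(wproj(T(tr,[[0,-.104,.064],[0,-.100,.064]]),p,R))
go(tr,[0,-.132,.054])
```

```text
[ 0.47753214 -0.20177759  0.10149182] 6.025 [ 0.61205097 -0.55214467  0.54253255]
[[276.16639238 198.9461634 ]
 [276.12577097 192.15332864]]
target [ 0.4764 -0.2014  0.054 ] shift [ 0.0465 -0.0007  0.0006] rot [-0.003 -0.     0.003] 0.2
```

View pics/wrist6.png

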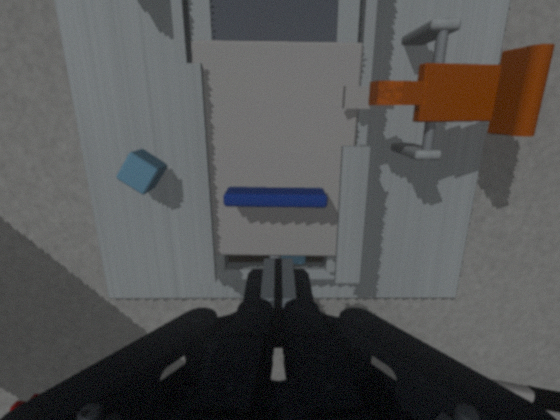

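View pics/side6.png

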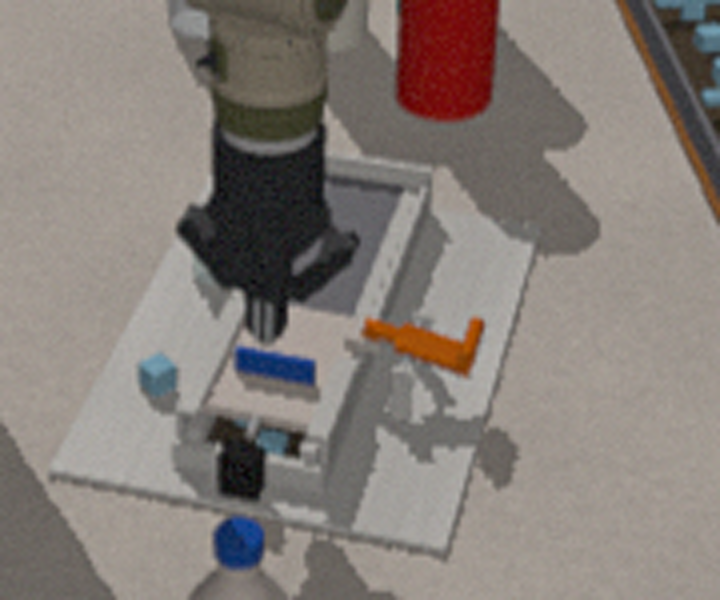

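Request:
drive_tool([
  [[0.015,0,0,0,0,0,255],[0.028,0,0,0,0,0,255],[0.038,0,0,0,0,0,255],[0.046,0,0,0,0,0,255],[0.046,0,0,0,0,0,255]],
])

```text
clock: 6.75
tcp_pos: [0.4768, -0.2008, 0.0538]
orientation: [-0.402, -0.58, -0.404, 0.582]
wrist_force: [0.0, 0.5, -0.5]
finger_gap: -0.0
```

Run:
```python
from h import *
p,R,s=cur(); print(p,s["clock"],s["wrist_force"])
im=cams.read_camera("wrist"); cv2.imwrite(f"pics/wrist7.png",im)
tr=np.load("tray.npy"); 
go(tr,[0,-.132,.054]);go(tr,[0,-.119,.054])
```

```text
[ 0.47682777 -0.20077855  0.05376607] 6.75 [ 0.01147575  0.52624596 -0.47201771]
target [ 0.4764 -0.2014  0.054 ] shift [ 0.0003 -0.0006  0.0006] rot [-0.003 -0.     0.003] 0.2
target [ 0.481  -0.1892  0.054 ] shift [ 0.0003 -0.0006 -0.0124] rot [-0.003 -0.     0.003] 0.2
```

View pics/wrist7.png

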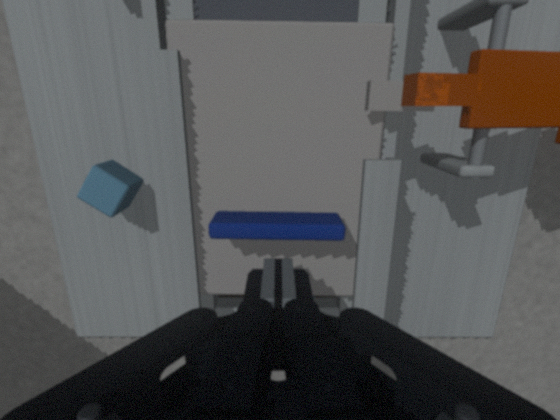

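Request:
drive_tool([
  [[0,0,-0.005,0,0,0,255],[0,0,-0.01,0,0,0,255],[0,0,-0.015,0,0,0,255],[0,0,-0.02,0,0,0,255],[0,0,-0.026,0,0,0,255]],
])

```text
clock: 7.42
tcp_pos: [0.4861, -0.1775, 0.0547]
orientation: [-0.402, -0.58, -0.403, 0.583]
wrist_force: [-3.0, -3.6, 1.8]
finger_gap: -0.0
```

Run:
```python
from h import *
p,R,s=cur(); print(p,s["clock"],s["wrist_force"])
im=cams.read_camera("wrist"); cv2.imwrite(f"pics/wrist8.png",im)
tr=np.load("tray.npy"); 
go(tr,[0,-.106,.054]);go(tr,[0,.046,.054])
```

```text
[ 0.48606245 -0.17746194  0.05474885] 7.425 [-2.98365879 -3.62867451  1.79343405]
target [ 0.4855 -0.177   0.054 ] shift [ 0.0007 -0.0007  0.001 ] rot [-0.003  0.001  0.003] 0.2
target [ 0.5384 -0.0345  0.054 ] shift [ 0.0006 -0.0011 -0.151 ] rot [-0.003  0.001  0.003] 0.2
```

View pics/wrist8.png

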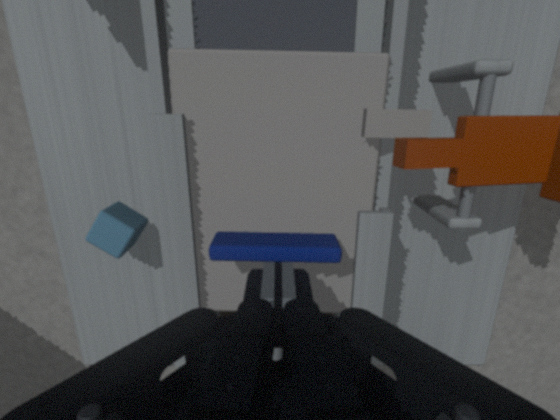

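Request:
drive_tool([
  [[0,0,-0.01,0,0,0,255],[0,0,-0.02,0,0,0,255],[0,0,-0.03,0,0,0,255],[0,0,-0.04,0,0,0,255],[0,0,-0.05,0,0,0,255]],
])

```text
clock: 8.1
tcp_pos: [0.5043, -0.129, 0.0548]
orientation: [-0.403, -0.58, -0.403, 0.582]
wrist_force: [-1.2, -2.6, 2.4]
finger_gap: 0.0001
```

Run:
```python
from h import *
p,R,s=cur(); print(p,s["clock"],s["wrist_force"])
im=cams.read_camera("wrist"); cv2.imwrite(f"pics/wrist9.png",im)
tr=np.load("tray.npy"); 
go(tr,[0,.046,.054])
```

```text
[ 0.5043413  -0.12896764  0.0547802 ] 8.1 [-1.1990128  -2.64913084  2.36451618]
target [ 0.5384 -0.0345  0.054 ] shift [ 0.0007 -0.001  -0.0992] rot [-0.002 -0.     0.002] 0.2
```

View pics/wrist9.png

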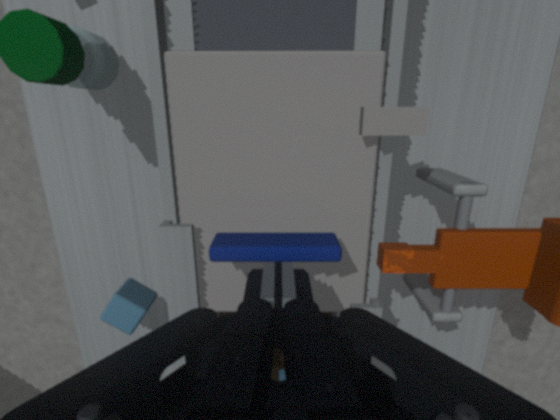

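Request:
drive_tool([
  [[0,0,-0.01,0,0,0,255],[0,0,-0.02,0,0,0,255],[0,-0.001,-0.03,0,0,0,255],[0,-0.001,-0.04,0,0,0,255],[0,-0.001,-0.05,0,0,0,255]],
])

```text
clock: 8.78
tcp_pos: [0.5212, -0.0798, 0.0546]
orientation: [-0.402, -0.58, -0.404, 0.581]
wrist_force: [-0.5, -1.9, 0.3]
finger_gap: 0.0002
```

Request:
drive_tool([
  [[0,0,-0.01,0,0,0,255],[0,0,-0.02,0,0,0,255],[0,0,-0.03,0,0,0,255],[0,0,-0.04,0,0,0,255],[0,0,-0.05,0,0,0,255]],
])

```text
clock: 9.4
tcp_pos: [0.5389, -0.0323, 0.0546]
orientation: [-0.402, -0.58, -0.404, 0.581]
wrist_force: [-0.4, -0.7, 0.1]
finger_gap: 0.0001
```

Run:
```python
from h import *
p,R,s=cur(); print(p,s["clock"],s["wrist_force"])
im=cams.read_camera("wrist"); cv2.imwrite(f"pics/wrist10.png",im)
im=cams.read_camera("side");cv2.imwrite("pics/side10.png",cv2.resize(im[170:320,220:400],None,fx=4,fy=4,interpolation=2))
tr=np.load("tray.npy"); 
go(tr,[0,.046,.054])
print(wproj(T(tr,[[0,.182,.05]]),p,R))
```

```text
[ 0.5388739  -0.03229415  0.05463003] 9.4 [-0.42521033 -0.71431227  0.11001642]
target [ 0.5384 -0.0345  0.054 ] shift [0.0006 0.0003 0.0029] rot [-0.    -0.001  0.003] 0.2
[[278.91913363 -47.38300555]]
```

View pics/wrist10.png

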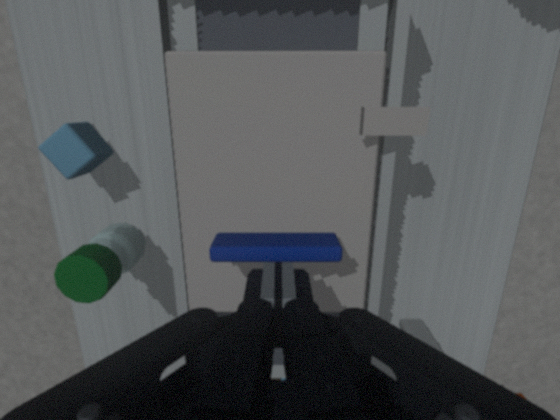

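View pics/side10.png

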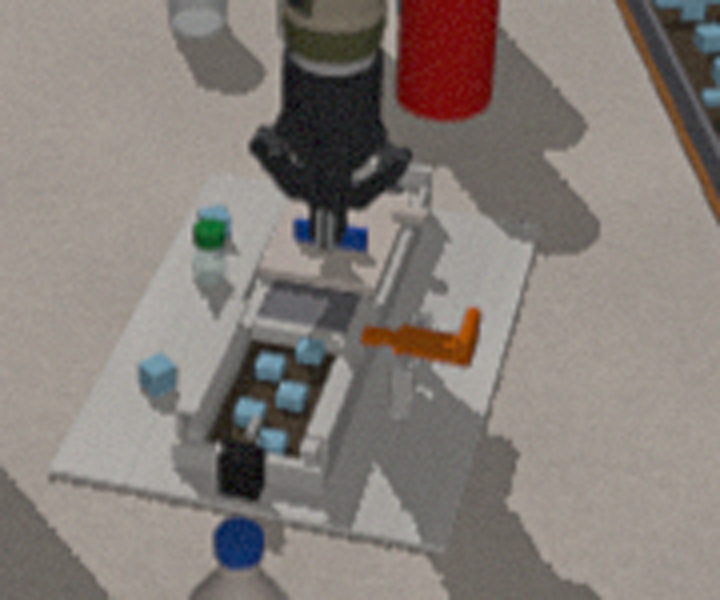

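Request:
drive_tool([
  [[0,0,0.005,0,0,0,255],[0,0,0.012,0,0,0,255],[-0.03,0,0.014,0,0,0,255],[-0.08,0,0.014,0,0,0,255],[-0.13,0,0.014,0,0,0,255]],
])

```text
clock: 10.12
tcp_pos: [0.5338, -0.0459, 0.1857]
orientation: [-0.402, -0.58, -0.405, 0.581]
wrist_force: [1.5, -0.8, 0.5]
finger_gap: 0.0005
```

Request:
drive_tool([
  [[-0.03,-0.04,0.03,0,0,0,255],[-0.05,-0.08,0.07,0,0,0,255],[-0.07,-0.1,0.12,0,0,0,255],[-0.07,-0.11,0.16,0,0,0,255],[-0.07,-0.11,0.16,0,0,0,255]],
])

```text
clock: 10.75
tcp_pos: [0.3736, -0.1598, 0.2564]
orientation: [-0.401, -0.582, -0.403, 0.582]
wrist_force: [-0.5, -0.1, -0.4]
finger_gap: 0.0002
```

Run:
```python
from h import *
from workcell import finder
p,R,s=cur(); print(p,s["clock"],s["wrist_force"],np.abs(s["qvel"]).max())
im=cams.read_camera("side");cv2.imwrite("pics/side11.png",cv2.resize(im[120:320,200:400],None,fx=3,fy=3,interpolation=2))
im=cams.read_camera("top");cv2.imwrite("pics/top11.png",im)
for n in("top","side"):
  for d in finder.regions_of(n,"cover")[:2]: print(n,d["conf"],d["point"])
tr=np.load("tray.npy"); L=[[0,.084,.044],[0,.063,.064]]
print(proj("top",T(tr,L)),proj("side",T(tr,L)))
```

```text
[ 0.37362931 -0.15976235  0.2563854 ] 10.75 [-0.50699684 -0.06939098 -0.40855881] 0.056085869762853506
side 0.95 [189.4, 326.3]
side 0.92 [304.4, 230.4]
[[276.42654849 180.70856355]
 [283.70343188 182.30392375]] [[303.82126532 226.54843373]
 [302.36913624 225.0653928 ]]
```

View pics/side11.png

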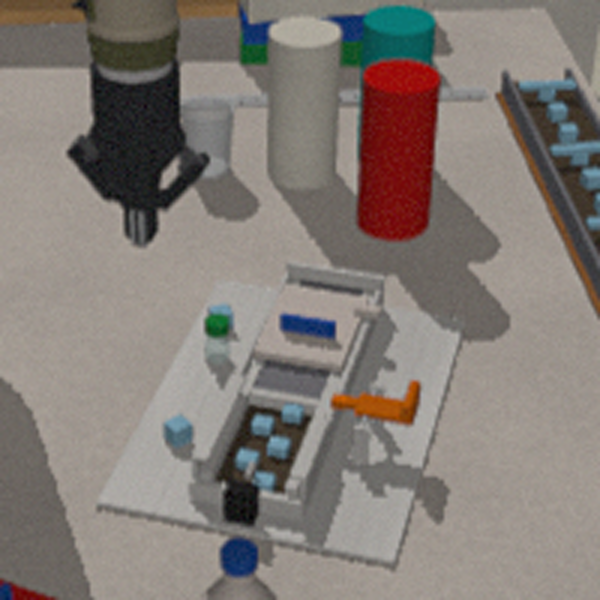

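View pics/top11.png

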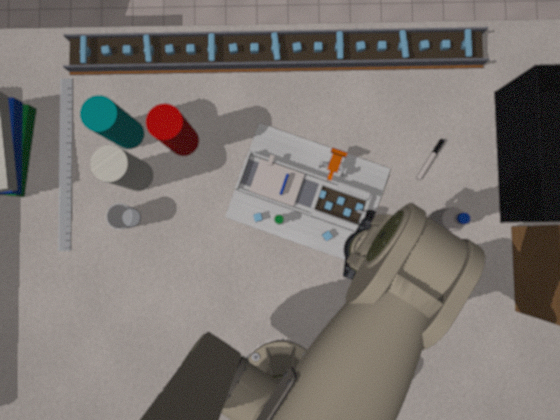

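The cover is flat on the shelf (side 304,230; top about 275,184), with grey shelf showing on both sides of it. The tab is back at rest. The cubes, vial, beaker, roll and bottle are where they were, and the arm is clear.

Run:
```python
from workcell import env,readout
print(env.hand_in()); s=readout.get_state(); print(s["clock"],s["wrist_force"])
```

```text
the job is handed in; nothing more can be done
None
the job is handed in; nothing more can be done
```

I pressed the tab until the hook let go and pushed the cover off the compartment onto the parking shelf. I then backed off and lifted clear, and handed in at about 11 s of the 43 s allowed; no verdict was reported.

- **Press:** the closed fingers pushed the ridge down to about z 59 mm, roughly 17 mm of travel. The measured wrist force was about 2 N. Pictures showed the plunger moving the cover about 12 mm, and the tab springing back after I lifted.
- **Push:** I pushed the thumb rib's -y face in 5–10 mm steps. The highest wrist force read at the end of a step was about 5 N.
- **Final check:** the last side and top pictures show the cover flat on the shelf, with its origin at about y +84 mm. That is past +40 and short of the end stop at +117. The +84 is worked out from the fingertip position and matches the side picture to about 4 pixels. The bystanders look unmoved and the robot was touching nothing.
- **Disagreements:** the base plate's visible corners did not fit the tray position by about 5–10 mm, so I relied on the ridge, rib, housing and cover edges, which agreed to about 2 pixels. In the last top picture the network did not find the cover, so I judged that view by eye.

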